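Sterilise the sampling spatula in the dry-well steriliser

ROBOT

A 6-joint arm with a two-finger parallel gripper is mounted at the origin on a cart in front of the work surface, level with it; the furniture and walls round the work are solid. World frame = base frame: x ahead of the robot, y to its left, z up, the work surface at z = 0. Lengths are in m, angles in degrees, forces in N, time in s.
With the tool pointing down it reaches from about 0.3 to 0.75 m from the base axis. Payload 8.5 kg.
Tool frame: the origin (TCP) lies midway between the tips of the shut fingers; the grasp point (between the pads) lies 19 mm behind it (env.grasp_offset is the distance from the TCP to the grasp point, in m); z points along the fingers, y is the line along which they close (so a half turn about z gives the same grasp; the last joint's range is limited). The gripper opens to 85 mm and grips with 20 to 120 N. Pads are 22 mm wide; open, the fingers measure 114 mm over their backs; the gripper's body (76 mm by 85 mm) begins 54 mm behind the grasp point. The pads swing forward as they close: fully open they stand 13 mm farther back than shut.
Start: joints at [-12.336, 21.807, 74.336, -0, 83.858, -12.336], TCP at [0.55, 0, 0.231] pointing down, gripper open.
Joint ranges: [-178.18, 178.18], [-50.72, 133.34], [12.68, 142.11], [-81.47, 261.47], [9.98, 163.14], [-165.26, 165.26]. Speed limits (degrees/s): [136.94, 136.94, 180, 180, 180, 180].

INTERFACE

Orientations are given as a 3x3 rotation matrix whose columns are the frame's x, y, z axes.
In Python, from rig import env gives the robot as it stands.
- The arm moves only by the tool servo_tool, never from a script. Its argument "deltas" is text: rows parted by semicolons, each of 7 numbers parted by spaces: the opening, from 0 (shut) to 1 (fully open), then the shift along the tool's x, y, z in mm, then the turn, a rotation vector about the tool's x, y, z in rad. A call has 1 to 8 rows; each row shifts and turns the commanded pose from where the row before left it, along the tool's axes as they then stand; what a row does not reach is not made up. A row lasts 1/12 s, in which the tool goes at most 41.7 mm and 7.16 degrees, less where a joint would pass 70% of its speed; a pose out of reach is approached as far as the arm can. A call is refused whole if a number of a shift passes 41.7 or a number of a turn 0.125, either way. A call with a gripper value outside its range is refused whole. The fingers move at their own pace and stop on an object; "newtons" is the grip in N (left out, the last holds). Time passes only in rows, so rows that do not move let the fingers close. It gives the time, the measured TCP pose, the force, the opening and the grip force at its end, in the units of the state.
- env.observe(): the state, without advancing time (a new reading comes with each control period).
- env.get_image(name): name is "scene" or "side" or "wrist"; returns a dict with "img" (384x512x3 uint8, red, green, blue), "depth" (384x512 float32, m along the optical axis (not along the pixel's ray), 0 where there is no reading), "camera_matrix" (3x3 intrinsics, pixels), "world_to_cam" (4x4, takes a point from world to camera coordinates). Camera axes: x right, y down, z forward; pixel columns grow to the right and rows downward; lengths in m; the calibration is good to about 2 mm. A picture is of the moment at which its call begins.
- env.close_job(): hands the job in; it is judged then, once.
Trained networks look in a picture, given as the dict that the camera call returned (one of the last four; its "shot" number tells which), for a name from the list of things; names that differ only in an ending like _2 or _b are one class to them, and where a whole thing is asked for, a point or a joint stands for the part that bears it (a point fixed in the world has none). Each returns a list of dicts, best first, with "conf" (0 to 1); they miss things now and then, are a little off and sometimes report something else, mostly with a low value. They report only what shows in the picture. A call takes as long as a camera call. They do not tell look-alikes from the thing itself.
- env.spot_in(name, picture): "bbox" ([centre column, centre row, width, height] in pixels, round what is visible of it).
- env.spot_point(name, picture): "uv" ([column, row] in pixels: a listed point, or the origin of a listed thing).
The state is a dict: "time_s": time; "q": joint angles; "qvel": joint speeds; "joint_efforts": joint torques, N m; "position": TCP position; "tool_rot": TCP orientation; "ft_force": force on the tool from outside, world axes, zero at the start; "wrist_torque": the same for the moment, N m; "grip_width": finger opening in m; "gripper_force": force on a finger pad.
Only numpy, scipy, OpenCV 4.12 (cv2) and the standard library are available. Lean on these libraries where they do the work, as an engineer would, in place of code of your own. Each camera call takes 0.05 s, during which the arm holds its last target. There are 200 camera calls.

TASK

Sterilise the blue-handled spatula before the next herb sample is taken: swing the bench steriliser's cover fully aside, hold the spatula's whole blade down inside the open well for a good two seconds without bumping it against the steriliser, and hang the spatula back on its stand, blade down, by its collar. Push the cover shut over the well again; the blade must never come down on the bench, and the orange spatula, the amber dropper bottle and the small glass pot stay as they are.

Things in the scene. Friction and masses are not known exactly. Their poses are not given: they have to be found in the camera images.
- steriliser: white round steriliser fixed to the bench: 116 mm across, 98 mm high, grey foot ring 122 mm across, small grey control box in front (local -x, to 76 mm from the axis, 58 mm high). Origin on its upright axis at bench level, z up. In the middle of its top the open, empty, ceramic-lined dry well: 40 mm inner diameter, 71 mm deep, rim 53 mm across, 105 mm above the bench
- well_mouth (a point): centre of the well's mouth, at the height of its rim (105 mm above the bench); axes are the steriliser's
- cover_plate (a joint): swing angle of the steriliser's flat steel cover about its upright pivot, rad: 0 = shut over the well, grows as the cover swings to the steriliser's left (its +y), 1.7 = end stop, fully aside. Stays where it is left (about 0.5 N at the knob moves it); may start ajar
- cover_knob (a point): centre of the black upright finger knob on the cover: 15 mm diameter, from 12 mm below to 11 mm above this point; the plate's top lies 15 mm below it. 64 mm from the pivot, 128 mm above the bench; moves with the cover
- cover_pivot (a point): top of the cover's upright pivot axis, behind the well (47 mm from the well's axis towards the steriliser's +x), 113 mm above the bench
- stand: steel base (100 x 170 x 14 mm) fixed to the bench, post and crossbar behind (+x), two aluminium forks 100 mm apart, open to the front (local -x). Fork: two prongs 8 mm wide, 6 mm thick, 14 mm gap, top 125 mm above the bench; their last 5 mm (48 to 53 mm ahead of the stand's centre) raised 4 mm so that a collar cannot slip off. Nothing above 129 mm. Origin: base centre at bench level, z up
- fork_left (a point): seat of the left fork (stand's +y): middle of the gap between its prongs, at prong top, where a hung spatula's body origin belongs; 20 mm behind the raised ends' inner face. Axes are the stand's
- fork_right (a point): the same for the right fork (stand's -y)
- blue_spatula: 45 g steel spatula hanging upright in a fork, blade down. Origin: on its axis, underside of its collar (24 mm diameter, 5 mm thick, rests on the prongs); z up the handle. Blue handle 13 x 13 mm square (faces along local x, y; square to the stand), 17 to 71 mm above the origin, end at 75. Below: shank 8 mm diameter for 34 mm, then 5 mm, then blade 9 (local y) x 2 x 34 mm, end at -95 mm
- blue_spatula_tip (a point): lower end of the blue spatula's blade, 95 mm below its origin
- orange_spatula: the same spatula with an orange handle, hanging in the other fork: leave it alone
- dropper_bottle: amber glass dropper bottle with a black rubber bulb, 32 mm diameter, 96 mm high, standing loose behind the work; origin at the centre of its underside. Leave it alone
- glass_pot: low round clear glass weighing pot, 61 mm diameter, 27 mm high, standing loose in front of the work; origin at the centre of its underside. Leave it alone
Not all that is in view belongs to the job. Leave any green look-alike of the steriliser alone.

How it is judged (in metres and radians):
On the way, in this order (a step that is already met when the one before it is completed fails the run):
1. the cover is swung fully aside (beyond 1.3 rad) (value of joint cover_plate above 1.3 rad), for 0.2 s.
2. the spatula's tip is held at least 32 mm below the rim inside the well for 1.5 s (z of blue_spatula_tip in the frame of well_mouth below -0.032 m and horizontal distance between blue_spatula_tip and well_mouth below 0.02 m and angle between blue_spatula's own z axis and vertical below 0.6 rad), for 1.5 s.
At the end, for the whole second after the job is handed in: The blue spatula hangs upright (within 0.12 rad), blade down, at rest in a fork of the stand, its collar down on the prongs (within 3 mm in height) and behind the raised ends (within 12 mm of the seat), and the cover is shut over the well (below 0.1 rad) (((horizontal distance between blue_spatula and fork_left below 0.012 m and z of blue_spatula in the frame of fork_left between -0.003 and 0.003 m) or (horizontal distance between blue_spatula and fork_right below 0.012 m and z of blue_spatula in the frame of fork_right between -0.003 and 0.003 m)) and angle between blue_spatula's own z axis and vertical below 0.12 rad and linear speed of blue_spatula below 0.03 m/s and value of joint cover_plate below 0.1 rad); the robot touches nothing.
It fails at once if the blue spatula is pressed against the steriliser (more than 4 N) (contact force between blue_spatula and steriliser above 4 N).
It fails at once if the blade comes down on the bench (height (world z) of blue_spatula_tip below 0.006 m).
It fails at once if the orange spatula is moved by more than 15 mm (distance of orange_spatula from where it was at the start of the episode above 0.015 m).
It fails at once if the dropper bottle is moved by more than 20 mm or tipped (distance of dropper_bottle from where it was at the start of the episode above 0.02 m or angle between dropper_bottle's own z axis and vertical above 0.4 rad).
It fails at once if the glass pot is moved by more than 20 mm or tipped (distance of glass_pot from where it was at the start of the episode above 0.02 m or angle between glass_pot's own z axis and vertical above 0.4 rad).
It also fails if it takes over 72 s, if anything falls off the work surface, if the arm or the gripper's body presses on something with over 40 N, if the wrist force passes 120 N, or if a joint passes its speed limit or range.

## Working session

There is one attempt and no reset: what is moved stays moved. The work goes in short steps, Python scripts to look and compute and a tool call to move; the robot and the scene stay as the last step left them, time stands still between calls to the robot, and variables do not carry over. Pictures are saved under pics/ and viewed, at most 13 in all, crops included, and the job is handed in when it is done.

Besides the shell and the picture viewer there is one more tool, called after ">>>" as name(argument=value, ...) on one line, values as JSON. servo_tool: Moves the arm, as the interface text tells. Its arguments: {"type":"object","properties":{"deltas":{"type":"string"},"newtons":{"type":"number"}},"required":["deltas"]}

```bash
ls; mkdir -p pics
cat > h.py <<'E'
import numpy as np, cv2
from rig import env
def ray(p,uv):
    K=p["camera_matrix"];T=np.array(p["world_to_cam"]);R=T[:3,:3];c=-R.T@T[:3,3]
    d=R.T@np.linalg.solve(K,[uv[0],uv[1],1.]);return c,d/np.linalg.norm(d)
def tri(l):
    A=np.zeros((3,3));b=np.zeros(3);
    for c,d in l:
        P=np.eye(3)-np.outer(d,d);A+=P;b+=P@c
    x=np.linalg.solve(A,b);return x,max(np.linalg.norm((np.eye(3)-np.outer(d,d))@(x-c)) for c,d in l)
def dep(p,uv):
    u,v=int(round(uv[0])),int(round(uv[1]));z=p["depth"][v,u];T=np.array(p["world_to_cam"])
    X=np.linalg.solve(p["camera_matrix"],[uv[0],uv[1],1.])*z;return T[:3,:3].T@(X-T[:3,3])
def atz(p,uv,z):
    c,d=ray(p,uv);return c+d*(z-c[2])/d[2]
def proj(p,X):
    T=np.array(p["world_to_cam"]);x=p["camera_matrix"]@(T[:3,:3]@np.array(X)+T[:3,3]);return x[:2]/x[2]
E
cat > a.py <<'E'
from h import *
np.set_printoptions(precision=4,suppress=True)
P={n:env.get_image(n) for n in("scene","side","wrist")}
cv2.imwrite("pics/a.png",cv2.resize(np.hstack([P["scene"]["img"],P["side"]["img"]])[:,:,::-1],(800,300)))
cv2.imwrite("pics/s.png",cv2.resize(P["scene"]["img"][:,:,::-1],(800,600)))
cv2.imwrite("pics/d.png",cv2.resize(P["side"]["img"][:,:,::-1],(800,600)))
for n in "steriliser well_mouth cover_knob cover_pivot stand fork_left fork_right blue_spatula blue_spatula_tip orange_spatula dropper_bottle glass_pot".split():
    print(n)
    for k,p in P.items():
        for r in env.spot_point(n,p)[:3]:
            uv=r["uv"]
            if 0<=uv[0]<511 and 0<=uv[1]<383: print("  ",k,round(r["conf"],2),np.array(uv).round(1),dep(p,uv))
for k,p in P.items(): print(k,ray(p,(256,192)))
E
python3 a.py
```

```text
pics
steriliser
   scene 0.94 [272.5 157.9] [0.7075 0.1672 0.0399]
   scene 0.79 [320.  299.2] [ 0.4941 -0.226   0.0938]
   side 0.95 [238.  282.8] [ 0.5408 -0.2528  0.0441]
   side 0.74 [305.6 190.1] [ 0.6996 -0.0134  0.1333]
   wrist 0.84 [241.6 289.2] [ 0.5414 -0.1373  0.0784]
well_mouth
   scene 0.7 [274.8 125.7] [ 0.5563 -0.0087  0.3066]
   scene 0.65 [328.8 270.1] [ 0.5377 -0.1993  0.1123]
   side 0.84 [312.3 159.1] [0.7407 0.2067 0.1116]
   side 0.74 [236.8 241.6] [ 0.5372 -0.2016  0.1138]
   wrist 0.72 [243.1 347.1] [ 0.5434 -0.1863  0.1122]
cover_knob
   scene 0.93 [320.5 265.1] [ 0.5212 -0.1916  0.1326]
   scene 0.5 [266.2 117.2] [ 0.5318 -0.0142  0.337 ]
   side 0.66 [307.  154.2] [0.7252 0.2152 0.1233]
   side 0.65 [234.1 230.1] [ 0.5314 -0.1908  0.1361]
cover_pivot
   scene 0.87 [351.3 262.2] [ 0.5822 -0.2115  0.113 ]
   scene 0.63 [289.4 122.4] [ 0.5825 -0.0169  0.3073]
   side 0.82 [259.8 245.6] [ 0.5863 -0.2154  0.1143]
   side 0.6 [325.5 159.4] [ 0.819   0.4361 -0.0006]
   side 0.35 [190.  232.6] [ 0.4078 -0.0383  0.019 ]
stand
   scene 0.91 [206.  180.8] [0.5363 0.2
[... 613 characters left out ...]
[ 0.4952 -0.2279  0.0931]
   side 0.75 [248.6 188. ] [0.5534 0.2007 0.0157]
   side 0.72 [239.6 158.3] [0.5288 0.1714 0.1298]
dropper_bottle
   scene 0.8 [290.9 217.4] [ 0.6295 -0.      0.0121]
   side 0.67 [280.3 231.7] [ 0.6416 -0.0091  0.0035]
   wrist 0.69 [328.1 149.1] [0.6335 0.0186 0.0518]
glass_pot
   scene 0.6 [207.5 272.1] [ 0.3949 -0.009   0.0061]
   side 0.89 [186.7 231.5] [ 0.4003 -0.0419  0.0249]
   wrist 0.69 [124.5 169.2] [ 0.3964 -0.0155  0.0073]
scene (array([ 0.1707, -0.453 ,  0.7263]), array([ 0.4377,  0.5595, -0.7038]))
side (array([ 0.5804, -0.946 ,  0.6711]), array([-0.0033,  0.8637, -0.5041]))
wrist (array([0.5499, 0.0828, 0.3735]), array([ 0.0223, -0.3298, -0.9438]))
```

View pics/s.png

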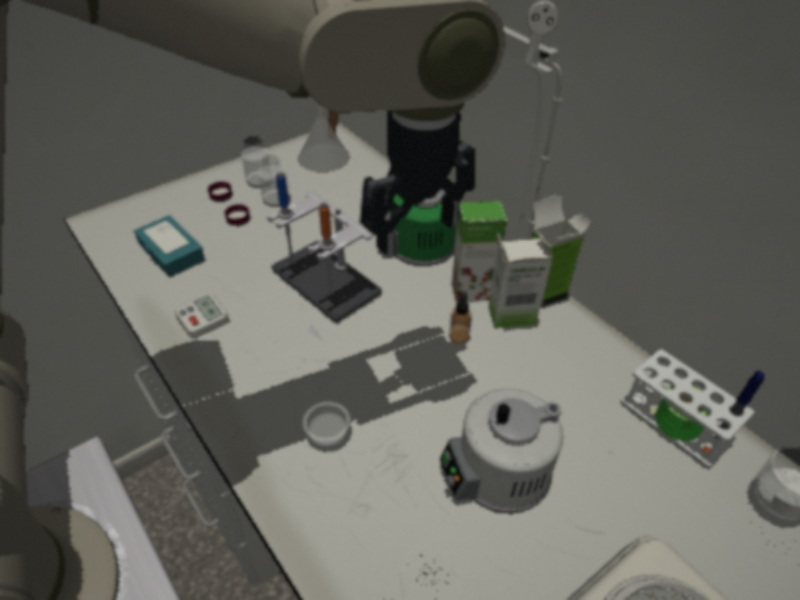

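View pics/d.png

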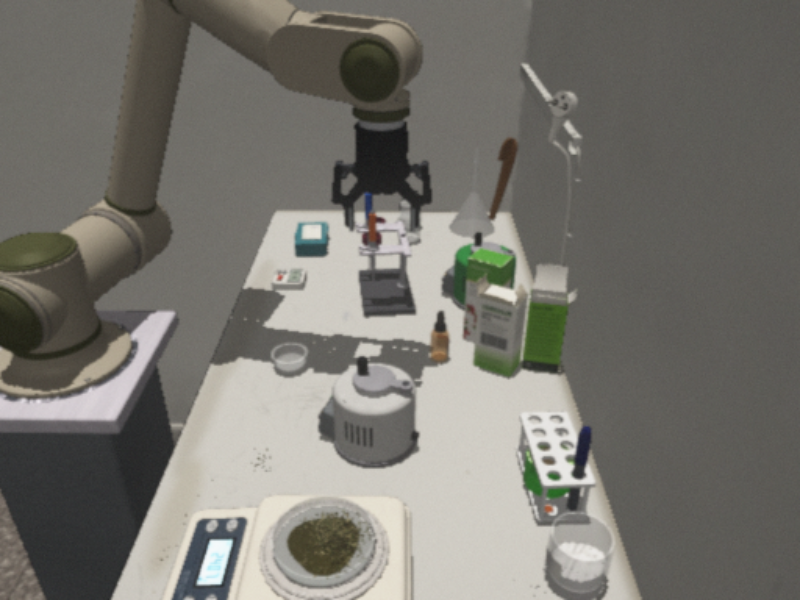

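Scene and side show the white steriliser with its cover nearly shut: knob at about (322,264) in scene, pivot at (353,262). The blue spatula hangs in the left, far fork at about (180,122) in scene. The green look-alike stands behind the gripper.

```bash
cat > b.py <<'E'
from h import *
np.set_printoptions(precision=4,suppress=True)
P={n:env.get_image(n) for n in("scene","side")}
ref=dict(well_mouth=(.5375,-.2,.105),cover_knob=(.527,-.191,.128),cover_pivot=(.584,-.213,.113),fork_left=(.508,.265,.125),fork_right=(.527,.17,.125),blue_spatula=(.508,.265,.125),orange_spatula=(.527,.17,.125),stand=(.54,.21,0),blue_spatula_tip=(.51,.267,.03),steriliser=(.5375,-.2,0),dropper_bottle=(.64,0,0),glass_pot=(.4,-.02,0))
for n,r in ref.items():
    l=[]
    for k,p in P.items():
        c=[x for x in env.spot_point(n,p) if np.linalg.norm(np.array(x["uv"])-proj(p,r))<14]
        if c: l.append(ray(p,c[0]["uv"]));print("   ",n,k,round(c[0]["conf"],2),np.array(c[0]["uv"]),"at ref z",atz(p,c[0]["uv"],r[2]))
    if len(l)>1: print(n,*tri(l))
# blue & orange handle pixels, via depth
for k,p in P.items():
    h=cv2.cvtColor(p["img"],cv2.COLOR_RGB2HSV)
    for nm,lo,hi,r in(("blue",100,130,ref["blue_spatula"]),("orange",3,18,ref["orange_spatula"])):
        u0,v0=proj(p,np.array(r)+[0,0,.045]);m=(h[...,0]>=lo)&(h[...,0]<=hi)&(h[...,1]>120)
        vv,uu=np.nonzero(m);s=(abs(uu-u0)<15)&(abs(vv-v0)<25);vv,uu=vv[s],uu[s]
        if len(vv): 
            X=np.array([dep(p,(u,v)) for u,v in zip(uu,vv)]);print(nm,k,len(vv),np.median(X,0),X.min(0),X.max(0),"centroid",uu.mean(),vv.mean(),atz(p,(uu.mean(),vv.mean()),.169))
s=env.observe();print(s["tool_rot"],s["position"],s["grip_width"])
E
python3 b.py
```

```text
well_mouth side 0.84 [239.1 240.3] at ref z [ 0.5413 -0.185   0.105 ]
    cover_knob scene 0.6 [319.6 265.2] at ref z [ 0.5225 -0.1887  0.128 ]
    cover_knob side 0.84 [234.4 233.2] at ref z [ 0.5319 -0.1908  0.128 ]
cover_knob [ 0.5296 -0.1835  0.1203] 0.0025827519859992418
    cover_pivot scene 0.87 [353.  260.9] at ref z [ 0.5868 -0.2114  0.113 ]
    cover_pivot side 0.79 [257.5 245.2] at ref z [ 0.5814 -0.2124  0.113 ]
cover_pivot [ 0.5826 -0.214   0.1161] 0.001941777501944796
    fork_left scene 0.85 [181.9 139.7] at ref z [0.5093 0.2693 0.125 ]
    fork_right scene 0.71 [212.9 156.4] at ref z [0.535  0.1743 0.125 ]
    fork_right side 0.7 [236.4 158.3] at ref z [0.5192 0.1811 0.125 ]
fork_right [0.5224 0.1542 0.1409] 0.0030350293563213135
    blue_spatula scene 0.81 [184.5 136.5] at ref z [0.5206 0.2765 0.125 ]
    blue_spatula side 0.42 [237.5 145.9] at ref z [0.5186 0.2675 0.125 ]
blue_spatula [0.5194 0.2757 0.1233] 0.0021850914769471373
    orange_spatula scene 0.75 [207.5 157.1] at ref z [0.5238 0.1794 0.125 ]
    orange_spatula side 0.43 [237.1 159.5] at ref z [0.5215 0.1
[... 991 characters left out ...]
 0.1717] [ 0.1707 -0.453   0.1477] [0.5181 0.2744 0.7263] centroid 180.46153846153845 122.53846153846153 [0.5142 0.2747 0.169 ]
orange scene 96 [0.523  0.1712 0.1737] [0.5186 0.1673 0.1445] [0.5295 0.176  0.1973] centroid 207.80208333333334 141.86458333333334 [0.5263 0.1765 0.169 ]
blue side 32 [0.5121 0.2681 0.1833] [ 0.5089 -0.0112  0.1598] [0.5326 0.2733 0.3049] centroid 235.1875 128.46875 [0.5109 0.2986 0.169 ]
orange side 66 [0.5246 0.1699 0.1696] [0.5131 0.1647 0.0042] [0.5282 0.5712 0.1966] centroid 238.03030303030303 145.03030303030303 [0.5248 0.1757 0.169 ]
[[ 0.      1.     -0.0001]
 [ 1.     -0.      0.    ]
 [ 0.     -0.0001 -1.    ]] [ 0.55   -0.      0.2313] 0.08551785106729294
```

>>> servo_tool(deltas="1 -39 -2 0 0 0 0;1 -39 -2 0 0 0 0;1 -39 -2 0 0 0 0;1 -39 -2 0 0 0 0;1 -39 -2 0 0 0 0;1 0 0 0 0 0 0;1 0 0 0 0 0 0")

```text
time_s: 3.83
position: [0.5397, -0.1967, 0.2309]
tool_rot: [[0.003, 1.0, -0.0], [1.0, -0.003, 0.0], [0.0, -0.0, -1.0]]
ft_force: [0.8, -0.0, -0.7]
grip_width: 0.0857
gripper_force: 0.0
```

```bash
cat > c.py <<'E'
from h import *
import sys
np.set_printoptions(precision=4,suppress=True)
P={n:env.get_image(n) for n in("wrist","scene","side")}
p=P["wrist"];s=env.observe();print(s["time_s"],s["position"],s["tool_rot"].tolist() if 0 else np.array(s["tool_rot"]))
cv2.imwrite(sys.argv[1],cv2.resize(p["img"][:,:,::-1],(640,480)))
Z=dict(well_mouth=.105,cover_knob=.128,cover_pivot=.113,blue_spatula=.125,fork_left=.125,fork_right=.125,orange_spatula=.125)
for n in sys.argv[2:]:
    for k,p in P.items():
        for r in env.spot_point(n,p)[:2]:
            print(n,k,round(r["conf"],2),np.array(r["uv"]).round(1),atz(p,r["uv"],Z[n]),dep(p,r["uv"]))
E
python3 c.py pics/w1.png well_mouth cover_knob cover_pivot
```

```text
3.9833 [ 0.5401 -0.1939  0.2314] [[-0.0011  1.     -0.    ]
 [ 1.      0.0011  0.0003]
 [ 0.0003 -0.     -1.    ]]
well_mouth wrist 0.94 [250.3 178.5] [ 0.541  -0.1948  0.105 ] [ 0.541  -0.1923  0.1133]
well_mouth scene 0.85 [271.9 124.2] [0.7396 0.2142 0.105 ] [ 0.4027 -0.1809  0.4729]
well_mouth scene 0.72 [327.6 269.2] [ 0.5417 -0.1936  0.105 ] [ 0.5374 -0.1966  0.1121]
well_mouth side 0.93 [310.6 159.3] [0.7374 0.2189 0.105 ] [0.7357 0.2058 0.1114]
well_mouth side 0.83 [236.8 240.3] [ 0.5363 -0.1851  0.105 ] [ 0.5369 -0.1952  0.1125]
cover_knob wrist 0.8 [234.4 179.4] [ 0.5276 -0.1886  0.128 ] [ 0.5282 -0.1853  0.1388]
cover_knob scene 0.58 [319.9 262.5] [ 0.5269 -0.1849  0.128 ] [ 0.5211 -0.1893  0.1379]
cover_knob scene 0.46 [352.6 260.2] [ 0.5771 -0.2158  0.128 ] [ 0.585  -0.2112  0.1164]
cover_knob side 0.86 [231.8 234.2] [ 0.5265 -0.1945  0.128 ] [ 0.5268 -0.1984  0.1308]
cover_knob side 0.59 [305.5 150.3] [0.7221 0.2322 0.128 ] [0.7203 0.2174 0.1348]
cover_pivot wrist 0.79 [300.9 199.8] [ 0.5868 -0.2127  0.113 ] [ 0.5862 -0.2114  0.1163]
cover_pivot scene 0.72 [352.9 259.5] [ 0.5889 -0.2091  0.113 ] [ 0.586  -0.2108  0.1173]
cover_pivot side 0.67 [326.7 159. ] [0.7825 0.2051 0.113 ] [0.8234 0.4377 0.0002]
cover_pivot side 0.59 [258.8 244.6] [ 0.5842 -0.2103  0.113 ] [ 0.5841 -0.2174  0.1184]
```

View pics/w1.png

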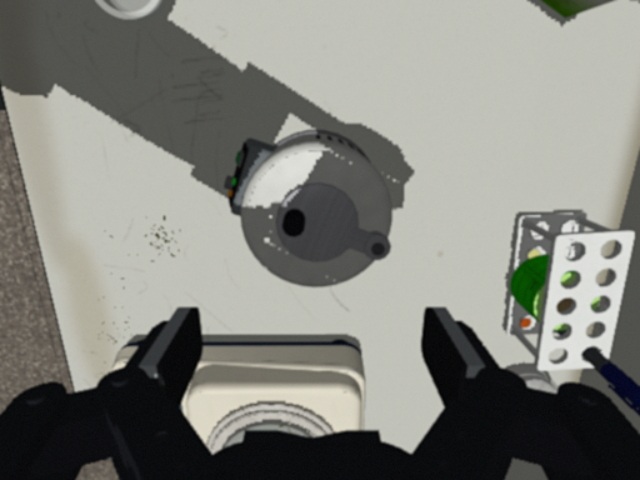

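The wrist view shows the knob at (293,222), the pivot at (378,245), and the cover almost shut. That gives knob ≈ (0.527,-0.188) and pivot ≈ (0.586,-0.2115), 63.5 mm apart, which matches the text.

>>> servo_tool(deltas="0.35 6 -13 0 0 0 0;0.35 0 0 0 0 0 -0.119;0.35 0 0 0 0 0 -0.119;0.35 0 0 0 0 0 -0.119;0.35 0 0 0 0 0 -0.119;0.35 0 0 0 0 0 -0.119;0.35 0 0 0 0 0 -0.119;0.35 0 0 0 0 0 -0.119")

```text
time_s: 5.1
position: [0.527, -0.189, 0.2313]
tool_rot: [[-0.744, 0.668, 0.0], [0.668, 0.744, -0.0], [-0.0, 0.0, -1.0]]
ft_force: [-0.1, 0.2, 0.3]
grip_width: 0.0299
gripper_force: 0.0
```

>>> servo_tool(deltas="0.35 0 0 0 0 0 -0.119;0.35 0 0 0 0 0 -0.119;0.35 0 0 0 0 0 -0.119;0.35 0 0 20 0 0 0;0.35 0 0 20 0 0 0;0.35 0 0 20 0 0 0;0.35 0 0 0 0 0 0;0.35 0 0 0 0 0 0")

```text
time_s: 5.77
position: [0.5269, -0.1889, 0.1712]
tool_rot: [[-0.928, 0.372, -0.001], [0.372, 0.928, 0.001], [0.001, 0.0, -1.0]]
ft_force: [0.6, -0.7, 0.1]
grip_width: 0.03
gripper_force: 0.0
```

>>> servo_tool(deltas="0.35 0 0 18 0 0 0;0.35 0 0 18 0 0 0;0.35 0 0 16 0 0 0;0.35 0 0 0 0 0 0")

```text
time_s: 6.1
position: [0.5265, -0.1887, 0.1182]
tool_rot: [[-0.928, 0.372, -0.002], [0.372, 0.928, 0.001], [0.003, 0.0, -1.0]]
ft_force: [-0.1, 0.1, 0.1]
grip_width: 0.0299
gripper_force: 0.0
```

>>> servo_tool(deltas="0.35 -0.4 7.3 0 0 0 0.115;0.35 -0.4 7.3 0 0 0 0.115;0.35 -0.4 7.3 0 0 0 0.115;0.35 -0.4 7.3 0 0 0 0.115;0.35 0 0 0 0 0 0")

```text
time_s: 6.52
position: [0.5449, -0.1649, 0.1214]
tool_rot: [[-0.665, 0.747, 0.003], [0.747, 0.665, -0.001], [-0.003, 0.001, -1.0]]
ft_force: [-0.5, -0.5, -0.2]
grip_width: 0.0298
gripper_force: 0.0
```

>>> servo_tool(deltas="0.35 -0.4 7.3 0 0 0 0.115;0.35 -0.4 7.3 0 0 0 0.115;0.35 -0.4 7.3 0 0 0 0.115;0.35 -0.4 7.3 0 0 0 0.115;0.35 -0.4 7.3 0 0 0 0.115;0.35 0 0 0 0 0 0")

```text
time_s: 7.02
position: [0.5773, -0.1499, 0.1207]
tool_rot: [[-0.154, 0.988, 0.002], [0.988, 0.154, -0.001], [-0.001, 0.002, -1.0]]
ft_force: [-0.5, 0.2, 0.4]
grip_width: 0.03
gripper_force: 0.0
```

>>> servo_tool(deltas="0.35 -0.4 7.3 0 0 0 0.115;0.35 -0.4 7.3 0 0 0 0.115;0.35 -0.4 7.3 0 0 0 0.115;0.35 -0.4 7.3 0 0 0 0.115;0.35 -0.4 7.3 0 0 0 0.115;0.35 0 0 0 0 0 0;0.35 0 0 0 0 0 0")

```text
time_s: 7.6
position: [0.6118, -0.1547, 0.1199]
tool_rot: [[0.401, 0.916, 0.001], [0.916, -0.401, -0.0], [-0.0, 0.001, -1.0]]
ft_force: [-0.5, -0.3, -0.6]
grip_width: 0.0301
gripper_force: 0.0
```

```bash
python3 c.py pics/w2.png well_mouth cover_knob cover_pivot
```

```text
7.75 [ 0.6115 -0.1544  0.1197] [[ 0.4039  0.9148  0.0002]
 [ 0.9148 -0.4039 -0.0002]
 [-0.0001  0.0002 -1.    ]]
well_mouth scene 0.8 [275.5 125.5] [0.7435 0.2043 0.105 ] [ 0.4502 -0.1323  0.4232]
well_mouth scene 0.56 [329.4 270.1] [ 0.5429 -0.1969  0.105 ] [ 0.5596 -0.1854  0.0772]
well_mouth side 0.61 [312.1 160.9] [0.7407 0.2082 0.105 ] [0.7243 0.0899 0.163 ]
well_mouth side 0.58 [235.1 241.9] [ 0.5329 -0.1909  0.105 ] [ 0.5323 -0.1802  0.097 ]
cover_knob wrist 0.57 [236.9 258.3] [ 0.6058 -0.1515  0.128 ] [ 0.6089 -0.1457  0.1388]
cover_knob scene 0.58 [336.9 229.4] [ 0.6056 -0.1484  0.128 ] [ 0.5993 -0.1528  0.1367]
cover_knob side 0.88 [267.6 220.3] [ 0.6036 -0.1405  0.128 ] [ 0.6031 -0.1565  0.1388]
cover_knob side 0.56 [230.7 146.7] [0.4987 0.2547 0.128 ] [0.4982 0.2616 0.1249]
cover_pivot wrist 0.94 [250.5 335.2] [ 0.587  -0.2118  0.113 ] [ 0.5885 -0.2083  0.1169]
cover_pivot scene 0.63 [353.6 262.3] [ 0.5854 -0.2142  0.113 ] [ 0.584 -0.215  0.115]
cover_pivot side 0.7 [324.9 158. ] [0.7781 0.2117 0.113 ] [0.8178 0.4438 0.0011]
cover_pivot side 0.66 [260.2 246.3] [ 0.5871 -0.2161  0.113 ] [ 0.5871 -0.2189  0.1151]
```

View pics/w2.png

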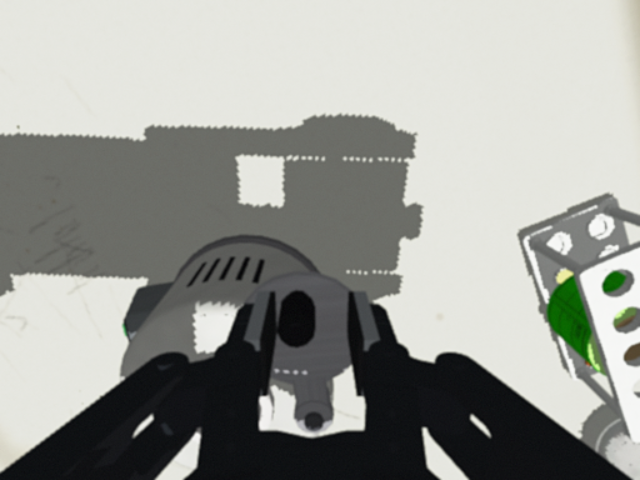

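The cover now stands fully aside: the knob is at (0.606,-0.151), about 1.56 rad. Next is the spatula.

>>> servo_tool(deltas="0.35 0 0 -30 0 0 0;0.35 0 0 -37.5 0 0 0;0.35 0 0 -37.5 0 0 0;0.35 0 0 -37.5 0 0 0;0.35 0 0 -37.5 0 0 0;1 0 0 0 0 0 -0.11;1 0 0 0 0 0 -0.11;1 0 0 0 0 0 -0.11")

```text
time_s: 8.87
position: [0.6119, -0.1543, 0.2999]
tool_rot: [[0.084, 0.996, 0.001], [0.996, -0.084, -0.0], [-0.0, 0.001, -1.0]]
ft_force: [0.1, 0.8, -0.4]
grip_width: 0.0646
gripper_force: 0.0
```

>>> servo_tool(deltas="1 0 0 0 0 0 -0.11;1 0 0 0 0 0 -0.11;1 36 -3.4 0 0 0 0;1 36 -3.4 0 0 0 0;1 36 -3.4 0 0 0 0;1 36 -3.4 0 0 0 0;1 36 -3.4 0 0 0 0;1 36 -3.4 0 0 0 0")

```text
time_s: 9.53
position: [0.5629, 0.0588, 0.2994]
tool_rot: [[-0.13, 0.992, 0.0], [0.992, 0.13, 0.0], [-0.0, 0.0, -1.0]]
ft_force: [0.7, -0.7, 0.1]
grip_width: 0.0856
gripper_force: 0.0
```

>>> servo_tool(deltas="1 36 -3.4 0 0 0 0;1 36 -3.4 0 0 0 0;1 36 -3.4 0 0 0 0;1 36 -3.4 0 0 0 0;1 36 -3.4 0 0 0 0;1 36 -3.4 0 0 0 0;1 0 0 0 0 0 0;1 0 0 0 0 0 0")

```text
time_s: 10.2
position: [0.5147, 0.2703, 0.2992]
tool_rot: [[-0.133, 0.991, -0.0], [0.991, 0.133, -0.0], [-0.0, -0.0, -1.0]]
ft_force: [0.5, -0.0, -0.5]
grip_width: 0.0855
gripper_force: 0.0
```

```bash
python3 c.py pics/w3.png blue_spatula fork_left orange_spatula fork_right
```

```text
10.35 [0.5157 0.2678 0.2993] [[-0.1286  0.9917 -0.0001]
 [ 0.9917  0.1286 -0.0003]
 [-0.0003 -0.0001 -1.    ]]
blue_spatula wrist 0.71 [251.5 163.7] [0.5174 0.2743 0.125 ] [0.5156 0.2845 0.1667]
blue_spatula wrist 0.29 [247.4 243.6] [0.5256 0.1795 0.125 ] [0.525  0.1841 0.1334]
blue_spatula scene 0.72 [181.6 138.9] [0.5103 0.2724 0.125 ] [0.5083 0.2682 0.1285]
blue_spatula side 0.29 [235.7 143.9] [0.5124 0.2823 0.125 ] [0.5188 0.1664 0.1765]
fork_left wrist 0.62 [250.8 160.5] [0.5162 0.2776 0.125 ] [0.5151 0.284  0.1519]
fork_left wrist 0.48 [301.8 305.9] [0.6042 0.1022 0.125 ] [0.6357 0.0235 0.0253]
fork_left scene 0.91 [179.2 138.5] [0.5065 0.2771 0.125 ] [0.5036 0.2709 0.1301]
fork_left side 0.72 [234.5 144.9] [0.5091 0.2748 0.125 ] [0.5096 0.2653 0.1293]
orange_spatula wrist 0.64 [247.5 243.1] [0.5256 0.1802 0.125 ] [0.5251 0.1843 0.1326]
orange_spatula scene 0.81 [208.2 156.6] [0.5261 0.1799 0.125 ] [0.5224 0.1735 0.1311]
orange_spatula side 0.66 [235.5 144.9] [0.5122 0.2748 0.125 ] [0.5181 0.169  0.1723]
orange_spatula side 0.63 [240.2 157.5] [0.5299 0.1866 0.125 ] [0.5305 0.1742 0.131 ]
fork_right wrist 0.61 [247.8 246.7] [0.5265 0.1756 0.125 ] [0.5254 0.1843 0.1407]
fork_right wrist 0.23 [265.1 176.8] [0.5338 0.2619 0.125 ] [0.5442 0.2304 0.0148]
fork_right scene 0.57 [212. 153.] [0.54   0.1856 0.125 ] [0.5396 0.185  0.1256]
fork_right side 0.68 [240.7 157.3] [0.5313 0.1879 0.125 ] [0.5316 0.1811 0.1283]
```

View pics/w3.png

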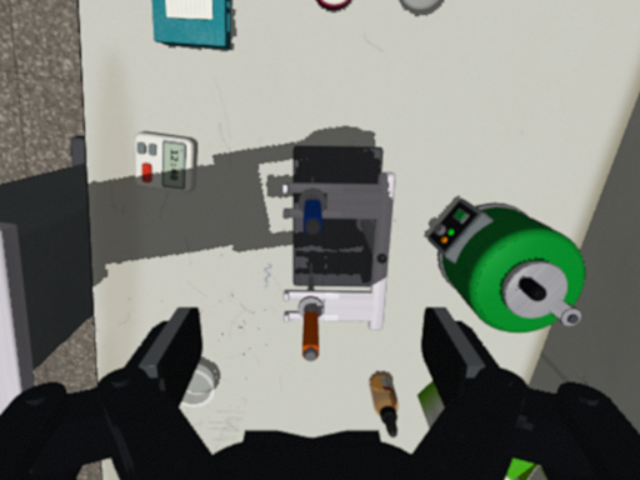

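The wrist view shows the blue handle's top at (313,230), its collar at (312,198), and the forks level in the picture, so the tool is square to the stand.

Run:
```python
from h import *
np.set_printoptions(precision=4,suppress=True)
p=env.get_image("wrist");s=env.observe();print(s["position"],s["time_s"])
h=cv2.cvtColor(p["img"],cv2.COLOR_RGB2HSV);m=((h[...,0]>=100)&(h[...,0]<=130)&(h[...,1]>110)).astype(np.uint8)
m[:, :230]=0;m[:,272:]=0;m[:140]=0;m[200:]=0
v,u=np.nonzero(m);print(u.min(),u.max(),v.min(),v.max())
X=np.array([dep(p,(a,b)) for a,b in zip(u,v)]);X=X[X[:,2]>.13]
top=X[X[:,2]>.192];print("top",len(top),top.mean(0),top.min(0),top.max(0))
for lo in(.14,.155,.17,.185):
  t=X[(X[:,2]>lo)&(X[:,2]<lo+.015)];print(lo,len(t),t.mean(0) if len(t) else"",t.min(0) if len(t) else "",t.max(0) if len(t) else"")
# fork raised ends/prong tops
P=[]
for a in range(220,320):
  for b in range(130,175):
    X=dep(p,(a,b))
    if .119<X[2]<.133: P.append(X)
P=np.array(P);sx=np.array([.9917,.1286]);sy=np.array([-.1286,.9917])
q=np.c_[P[:,:2]@sx,P[:,:2]@sy,P[:,2]]
hs=q[q[:,1]>np.median(q[:,1])];hl=q[q[:,1]<=np.median(q[:,1])];print("prongs",len(q),np.percentile(q,[1,25,50,75,99],axis=0))
for a in ([.5145,.271,.2],):print("blue in tool frame",np.array(a[:2])@sy,np.array(a[:2])@sx)
```

```text
[0.5154 0.2687 0.2993] 11.0
242 257 158 185
top 101 [0.5149 0.2809 0.1975] [0.5049 0.272  0.1923] [0.5218 0.3509 0.4421]
0.14 24 [0.5139 0.2837 0.1512] [0.5084 0.2806 0.1461] [0.5197 0.2846 0.155 ]
0.155 50 [0.5139 0.2838 0.163 ] [0.5085 0.281  0.155 ] [0.5195 0.2845 0.1699]
0.17 55 [0.514  0.2838 0.1784] [0.5087 0.2817 0.1706] [0.5201 0.2848 0.1849]
0.185 131 [0.5149 0.2811 0.1936] [0.5083 0.272  0.1852] [0.5218 0.2848 0.199 ]
prongs 2258 [[0.5235 0.1937 0.121 ]
 [0.5567 0.2025 0.1245]
 [0.5782 0.2122 0.1251]
 [0.5995 0.2197 0.1257]
 [0.6146 0.2322 0.1312]]
blue in tool frame 0.20258600000000002 0.5450802499999999
```

>>> servo_tool(deltas="1 9 0 0 0 0 0;1 0 0 36 0 0 0;1 0 0 36 0 0 0;1 0 0 36 0 0 0;1 0 0 38 0 0 0;1 0 0 0 0 0 0;1 0 0 0 0 0 0")

```text
time_s: 11.58
position: [0.5139, 0.278, 0.1529]
tool_rot: [[-0.13, 0.992, -0.003], [0.992, 0.13, -0.001], [-0.0, -0.003, -1.0]]
ft_force: [0.2, 0.4, 1.0]
grip_width: 0.0853
gripper_force: 0.0
```

>>> servo_tool(deltas="0.3 0 0 0 0 0 0;0.3 0 0 0 0 0 0;0 0 0 0 0 0 0;0 0 0 0 0 0 0;0 0 0 0 0 0 0;0 0 0 0 0 0 0;0 0 0 0 0 0 0;0 0 0 0 0 0 0", newtons=40)

```text
time_s: 12.25
position: [0.5144, 0.2777, 0.1539]
tool_rot: [[-0.13, 0.992, 0.001], [0.992, 0.13, 0.0], [0.0, 0.001, -1.0]]
ft_force: [-1.1, -0.4, 5.6]
grip_width: 0.0125
gripper_force: 39.1
```

>>> servo_tool(deltas="0 0 0 -10 0 0 0;0 0 0 -15 0 0 0;0 0 0 -20 0 0 0;0 0 0 -25 0 0 0;0 0 0 -25 0 0 0;0 0 0 -25 0 0 0;0 0 0 -20 0 0 0;0 0 0 0 0 0 0")

```text
time_s: 12.92
position: [0.5152, 0.278, 0.2981]
tool_rot: [[-0.13, 0.992, 0.007], [0.992, 0.13, 0.002], [0.001, 0.008, -1.0]]
ft_force: [-0.7, 0.2, 0.2]
grip_width: 0.0122
gripper_force: 39.1
```

```bash
cat > d.py <<'E'
from h import *
np.set_printoptions(precision=4,suppress=True)
P={n:env.get_image(n) for n in("scene","side")};s=env.observe();t=np.array(s["position"]);print(s["time_s"],t,s["grip_width"],s["ft_force"])
o=[]
for k,p in P.items():
    u,v=proj(p,t-[0,0,.06]);u=int(np.clip(u,80,431));v=int(np.clip(v,75,308))
    o.append(cv2.resize(p["img"][v-75:v+75,u-50:u+50,::-1],(400,600),interpolation=cv2.INTER_CUBIC))
    for n in("blue_spatula","blue_spatula_tip"):
        for r in env.spot_point(n,p)[:2]:print(n,k,round(r["conf"],2),np.array(r["uv"]),dep(p,r["uv"]),"expect",proj(p,t-[0,0,.0289+(.095 if n[-1]=="p" else 0)]))
import sys
cv2.imwrite(sys.argv[1],np.hstack(o))
E
python3 d.py pics/g1.png
```

```text
13.0167 [0.5142 0.2777 0.2936] 0.012586206987236838 [ 0.2959 -0.3296 -1.424 ]
blue_spatula scene 0.82 [174.3  82.3] [0.5106 0.2703 0.2756] expect [174.709   84.9297]
blue_spatula_tip scene 0.5 [178.7 117.6] [0.5139 0.2797 0.1799] expect [179.7875 121.6571]
blue_spatula side 0.68 [233.2 101.5] [0.4854 0.6587 0.1332] expect [235.3274 100.253 ]
blue_spatula_tip side 0.51 [188.1 235.9] [ 0.4034 -0.0445  0.013 ] expect [235.9396 130.8823]
```

View pics/g1.png

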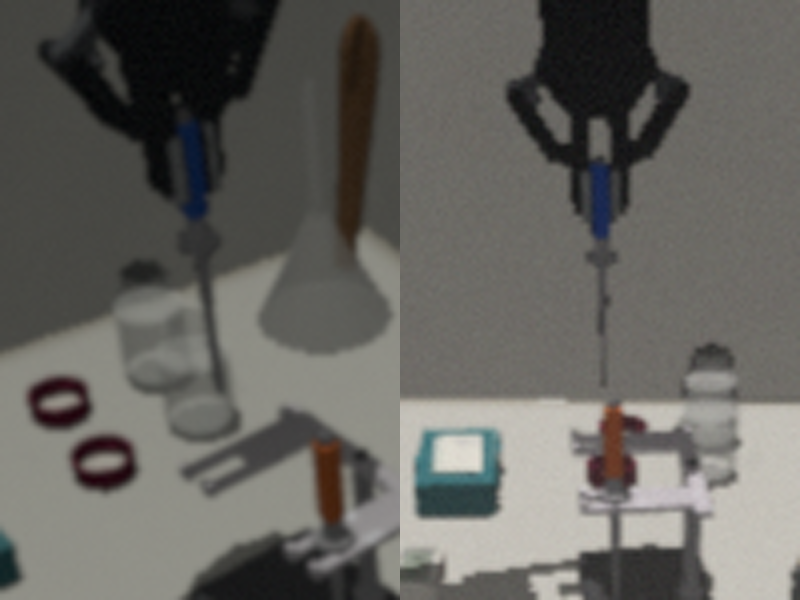

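The spatula is held upright, blade tip at about z 0.17. The straight path crosses the orange spatula's handle, so I raise it first.

>>> servo_tool(deltas="0 0 0 -20 0 0 0;0 0 0 -25 0 0 0;0 0 0 -20 0 0 0;0 0 0 0 0 0 0;0 -15 -1 0 0 0 0;0 -30 -2 0 0 0 0;0 -35 -3 0 0 0 0;0 -35 -3 0 0 0 0")

```text
time_s: 13.88
position: [0.5198, 0.1615, 0.3567]
tool_rot: [[-0.131, 0.991, -0.003], [0.991, 0.131, -0.0], [0.0, -0.003, -1.0]]
ft_force: [0.0, -0.9, 0.3]
grip_width: 0.0126
gripper_force: 39.2
```

>>> servo_tool(deltas="0 -35 -3 0 0 0 0;0 -35 -3 0 0 0 0;0 -35 -3 0 0 0 0;0 -35 -3 0 0 0 0;0 -35 -3 0 0 0 0;0 -35 -3 0 0 0 0;0 -35 -3 0 0 0 0;0 -35 -2 0 0 0 0")

```text
time_s: 14.55
position: [0.5332, -0.1198, 0.357]
tool_rot: [[-0.129, 0.992, -0.002], [0.992, 0.129, 0.001], [0.001, -0.002, -1.0]]
ft_force: [1.0, 0.3, -0.5]
grip_width: 0.0124
gripper_force: 39.2
```

>>> servo_tool(deltas="0 -35 -2 0 0 0 0;0 -25 -1 0 0 0 0;0 -17 0 0 0 0 0;0 0 0 15 0 0 0;0 0 0 20 0 0 0;0 0 0 15 0 0 0;0 0 0 0 0 0 0;0 0 0 0 0 0 0")

```text
time_s: 15.22
position: [0.5407, -0.1944, 0.3077]
tool_rot: [[-0.13, 0.991, -0.002], [0.991, 0.13, 0.001], [0.001, -0.002, -1.0]]
ft_force: [-0.5, -0.3, -0.6]
grip_width: 0.0123
gripper_force: 39.1
```

```bash
python3 c.py pics/w4.png well_mouth cover_pivot cover_knob; python3 d.py pics/g2.png
```

```text
15.3667 [ 0.5411 -0.1947  0.3094] [[-0.1301  0.9915  0.0017]
 [ 0.9915  0.1301 -0.001 ]
 [-0.0012  0.0015 -1.    ]]
well_mouth wrist 0.58 [251.9 163.3] [ 0.5445 -0.1966  0.105 ] [ 0.5474 -0.2138  0.0343]
well_mouth scene 0.89 [329.3 270.9] [ 0.5416 -0.198   0.105 ] [ 0.5592 -0.1859  0.0755]
well_mouth scene 0.86 [273.2 126.1] [0.7371 0.2057 0.105 ] [0.73   0.1974 0.1129]
well_mouth side 0.77 [237.4 244.7] [ 0.5383 -0.2008  0.105 ] [ 0.537  -0.1764  0.0865]
well_mouth side 0.58 [312.1 160.9] [0.7407 0.2082 0.105 ] [0.7242 0.0892 0.1634]
cover_pivot wrist 0.85 [285.7 183.1] [ 0.5859 -0.2128  0.113 ] [ 0.5855 -0.2121  0.1153]
cover_pivot scene 0.92 [291.3 121.9] [0.7788 0.1842 0.113 ] [0.7785 0.184  0.1132]
cover_pivot scene 0.63 [352.1 259.5] [ 0.5877 -0.2082  0.113 ] [ 0.5838 -0.2106  0.1188]
cover_pivot side 0.95 [256.8 243.5] [ 0.5799 -0.2065  0.113 ] [ 0.5799 -0.2099  0.1156]
cover_pivot side 0.68 [326.4 157.7] [0.7828 0.2138 0.113 ] [0.8231 0.4449 0.0018]
cover_knob wrist 0.8 [318.6 135.3] [ 0.6088 -0.152   0.128 ] [ 0.6062 -0.1507  0.1389]
cover_knob wrist 0.17 [249.9 144.3] [ 0.
[... 326 characters left out ...]
[259.8 245.4] [ 0.5861 -0.2327  0.128 ] [ 0.5862 -0.2158  0.1151]
15.9167 [ 0.5407 -0.1949  0.3083] 0.012453608760295245 [-0.0983  0.5435 -0.858 ]
blue_spatula scene 0.86 [343.6 204.1] [ 0.5349 -0.1992  0.2846] expect [343.7382 203.1394]
blue_spatula_tip scene 0.9 [332.5 244.1] [ 0.5853 -0.1607  0.1111] expect [334.3141 242.497 ]
blue_spatula_tip scene 0.64 [327.4 270.1] [ 0.5573 -0.1827  0.076 ] expect [334.3141 242.497 ]
blue_spatula side 0.62 [236.1 170.3] [ 0.5392 -0.2061  0.2871] expect [237.2376 171.1694]
blue_spatula side 0.34 [236.6 240.2] [ 0.5355 -0.1774  0.0996] expect [237.2376 171.1694]
blue_spatula_tip side 0.95 [238.7 214. ] [ 0.5279  0.0817 -0.0011] expect [238.0289 212.0988]
```

View pics/g2.png

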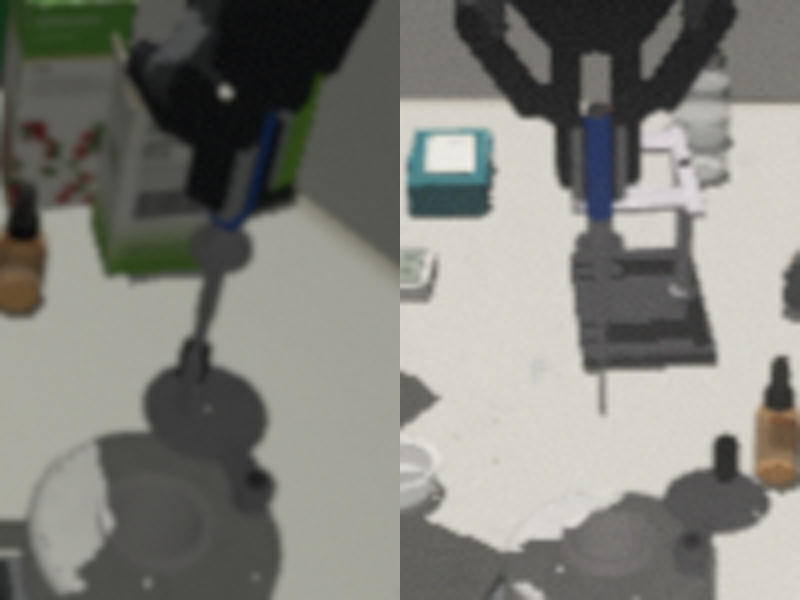

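The spatula hangs centred over the open well, with the cover aside to the right. Lowering it now.

>>> servo_tool(deltas="0 -2 1 20 0 0 0;0 0 0 20 0 0 0;0 0 0 20 0 0 0;0 0 0 20 0 0 0;0 0 0 20 0 0 0;0 0 0 17 0 0 0;0 0 0 10 0 0 0;0 0 0 0 0 0 0")

```text
time_s: 16.78
position: [0.5413, -0.1963, 0.1794]
tool_rot: [[-0.13, 0.992, -0.003], [0.992, 0.13, 0.002], [0.002, -0.003, -1.0]]
ft_force: [0.3, -0.5, -0.0]
grip_width: 0.0124
gripper_force: 39.1
```

>>> servo_tool(deltas="0 0 0 0 0 0 0;0 0 0 0 0 0 0;0 0 0 0 0 0 0;0 0 0 0 0 0 0;0 0 0 0 0 0 0;0 0 0 0 0 0 0;0 0 0 0 0 0 0;0 0 0 0 0 0 0")

```text
time_s: 17.45
position: [0.542, -0.1967, 0.1814]
tool_rot: [[-0.13, 0.992, 0.0], [0.992, 0.13, -0.0], [-0.0, 0.0, -1.0]]
ft_force: [0.9, 0.9, -1.0]
grip_width: 0.0123
gripper_force: 39.1
```

>>> servo_tool(deltas="0 0 0 0 0 0 0;0 0 0 0 0 0 0;0 0 0 0 0 0 0;0 0 0 0 0 0 0;0 0 0 0 0 0 0;0 0 0 0 0 0 0;0 0 0 0 0 0 0;0 0 0 0 0 0 0")

```text
time_s: 18.12
position: [0.542, -0.1967, 0.1813]
tool_rot: [[-0.13, 0.992, 0.0], [0.992, 0.13, 0.0], [0.0, 0.0, -1.0]]
ft_force: [-0.0, -0.5, 0.0]
grip_width: 0.0122
gripper_force: 39.1
```

>>> servo_tool(deltas="0 0 0 0 0 0 0;0 0 0 0 0 0 0;0 0 0 0 0 0 0;0 0 0 0 0 0 0;0 0 0 0 0 0 0;0 0 0 0 0 0 0;0 0 0 0 0 0 0;0 0 0 0 0 0 0")

```text
time_s: 18.78
position: [0.542, -0.1967, 0.1813]
tool_rot: [[-0.13, 0.992, -0.0], [0.992, 0.13, 0.0], [0.0, -0.0, -1.0]]
ft_force: [-0.1, 0.6, -0.2]
grip_width: 0.0126
gripper_force: 39.1
```

```bash
python3 d.py pics/g3.png
```

```text
18.8833 [ 0.542  -0.1968  0.1813] 0.012415439816662549 [ 0.265  -0.0847 -0.2848]
blue_spatula scene 0.49 [333.6 254.3] [ 0.5379 -0.2011  0.1608] expect [332.8362 254.4335]
blue_spatula_tip scene 0.81 [324.5 283.5] [ 0.5193 -0.2099  0.0995] expect [325.4322 284.8577]
blue_spatula side 0.83 [235.8 227.3] [ 0.5363 -0.2101  0.1569] expect [238.8527 225.4176]
```

View pics/g3.png

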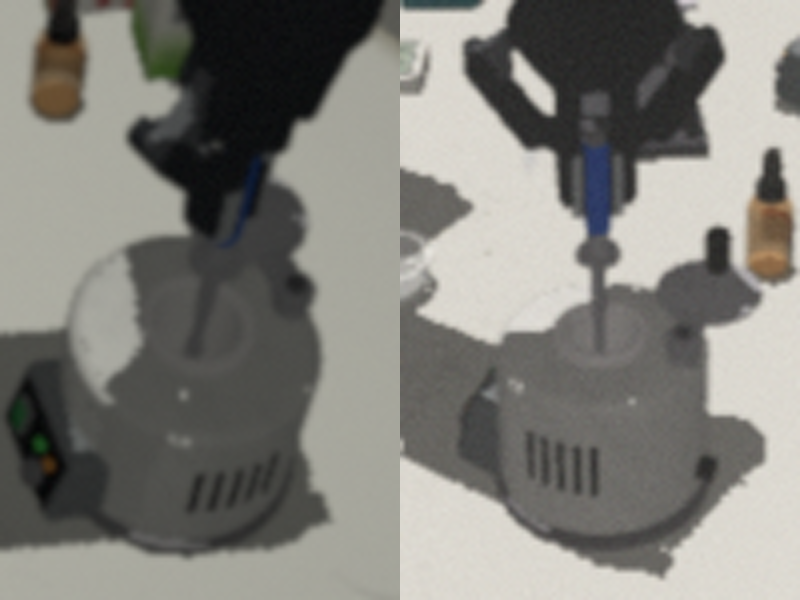

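The blade is down in the well (origin at about z 0.155, tip about 50 mm below the rim) and was held for 2.1 s. Lifting out and going back to the stand.

>>> servo_tool(deltas="0 0 0 -10 0 0 0;0 0 0 -20 0 0 0;0 0 0 -25 0 0 0;0 0 0 -30 0 0 0;0 0 0 -30 0 0 0;0 0 0 -30 0 0 0;0 0 0 -25 0 0 0;0 0 0 -5 0 0 0")

```text
time_s: 19.75
position: [0.5424, -0.1969, 0.3619]
tool_rot: [[-0.13, 0.992, 0.007], [0.992, 0.13, -0.005], [-0.005, 0.007, -1.0]]
ft_force: [0.5, -0.0, -0.2]
grip_width: 0.0128
gripper_force: 39.2
```

>>> servo_tool(deltas="0 17 1.4 0 0 0 0;0 25 2 0 0 0 0;0 36 2.6 0 0 0 0;0 36 2.6 0 0 0 0;0 36 2.6 0 0 0 0;0 36 2.6 0 0 0 0;0 36 2.6 0 0 0 0;0 36 2.6 0 0 0 0")

```text
time_s: 20.42
position: [0.5267, 0.0633, 0.3563]
tool_rot: [[-0.129, 0.992, -0.0], [0.992, 0.129, 0.0], [0.0, -0.0, -1.0]]
ft_force: [0.4, -0.5, -0.7]
grip_width: 0.013
gripper_force: 39.1
```

>>> servo_tool(deltas="0 36 2.6 0 0 0 0;0 36 2.6 0 0 0 0;0 36 2.6 0 0 0 0;0 36 2.6 0 0 0 0;0 36 2.6 0 0 0 0;0 26 2 0 0 0 0;0 10 0.6 0 0 0 0;0 0 0 0 0 0 0")

```text
time_s: 21.08
position: [0.5143, 0.2795, 0.3558]
tool_rot: [[-0.133, 0.991, -0.001], [0.991, 0.133, -0.0], [0.0, -0.001, -1.0]]
ft_force: [-0.1, 0.3, -1.2]
grip_width: 0.0122
gripper_force: 39.1
```

>>> servo_tool(deltas="0 0 0 15 0 0 0;0 0 0 20 0 0 0;0 0 0 10 0 0 0;0 0 0 0 0 0 0;0 0 0 0 0 0 0;0 0 0 0 0 0 0;0 0 0 0 0 0 0")

```text
time_s: 21.67
position: [0.5153, 0.2773, 0.3125]
tool_rot: [[-0.129, 0.992, 0.002], [0.992, 0.129, 0.0], [0.0, 0.002, -1.0]]
ft_force: [0.6, -0.0, -0.4]
grip_width: 0.0123
gripper_force: 39.1
```

```bash
python3 -c "
from rig import env
s=env.observe();print(s['time_s'],s['position'],s['tool_rot'])"
```

```text
21.6667 [0.51525186 0.27726983 0.31247424] [[-1.28912644e-01  9.91654072e-01  1.93191328e-03]
 [ 9.91655933e-01  1.28911998e-01  4.55595041e-04]
 [ 2.02745876e-04  1.97452523e-03 -9.99998030e-01]]
```

>>> servo_tool(deltas="0 0.5 -0.8 0 0 0 0;0 0 0 15 0 0 0;0 0 0 20 0 0 0;0 0 0 20 0 0 0;0 0 0 20 0 0 0;0 0 0 20 0 0 0;0 0 0 0 0 0 0;0 0 0 0 0 0 0")

```text
time_s: 22.33
position: [0.514, 0.2781, 0.2165]
tool_rot: [[-0.13, 0.992, -0.001], [0.992, 0.13, -0.0], [-0.0, -0.001, -1.0]]
ft_force: [-0.5, 0.5, -0.4]
grip_width: 0.0123
gripper_force: 39.1
```

>>> servo_tool(deltas="0 0 0 15 0 0 0;0 0 0 20 0 0 0;0 0 0 15 0 0 0;0 0 0 8 0 0 0;0 0 0 0 0 0 0;0 0 0 0 0 0 0;0 0 0 0 0 0 0")

```text
time_s: 22.92
position: [0.5147, 0.2784, 0.1599]
tool_rot: [[-0.13, 0.992, 0.003], [0.992, 0.13, 0.001], [0.0, 0.003, -1.0]]
ft_force: [0.2, 0.2, 0.1]
grip_width: 0.0126
gripper_force: 39.1
```

>>> servo_tool(deltas="0 0 0 3 0 0 0;0 0 0 2 0 0 0;0 0 0 0 0 0 0;0 0 0 0 0 0 0;0 0 0 0 0 0 0")

```text
time_s: 23.33
position: [0.5143, 0.2782, 0.1539]
tool_rot: [[-0.13, 0.992, 0.001], [0.992, 0.13, 0.0], [0.0, 0.001, -1.0]]
ft_force: [-0.9, -0.3, 4.6]
grip_width: 0.012
gripper_force: 39.6
```

```bash
python3 d.py pics/g4.png
```

```text
23.4333 [0.5143 0.2782 0.1539] 0.012615913390755247 [-0.612   0.4205  5.753 ]
blue_spatula scene 0.57 [180.5 136.9] [0.5082 0.2725 0.1318] expect [181.8531 137.0815]
blue_spatula_tip scene 0.74 [184.8 164.9] [0.5125 0.2797 0.0371] expect [185.9991 167.0346]
blue_spatula side 0.66 [234.1 144.4] [0.5084 0.2657 0.1307] expect [236.2511 144.4468]
```

View pics/g4.png

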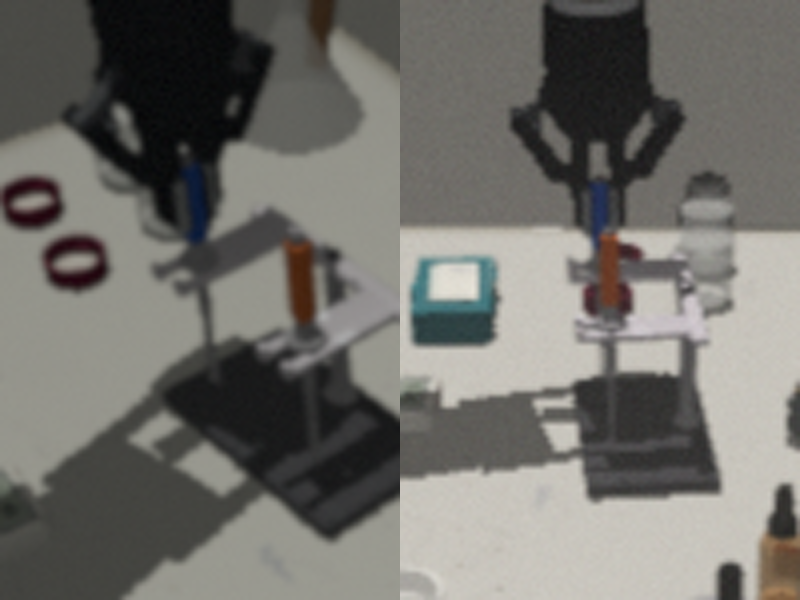

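The collar is down on the prongs at the original pose, with the same contact force of about 5 N. Releasing, then going back to the cover.

>>> servo_tool(deltas="0.3 0 0 0 0 0 0;1 0 0 0 0 0 0;1 0 0 0 0 0 0;1 0 0 0 0 0 0;1 0 0 -30 0 0 0;1 0 0 -40 0 0 0;1 0 0 -40 0 0 0;1 0 0 -40 0 0 0")

```text
time_s: 24.3
position: [0.5135, 0.278, 0.305]
tool_rot: [[-0.13, 0.992, -0.001], [0.992, 0.13, -0.0], [-0.0, -0.001, -1.0]]
ft_force: [0.6, 0.7, 0.3]
grip_width: 0.0854
gripper_force: 0.0
```

>>> servo_tool(deltas="1 -20 1.5 0 0 0 0;0.35 -36 2.8 0 0 0 0;0.35 -36 2.8 0 0 0 0;0.35 -36 2.8 0 0 0 0;0.35 -36 2.8 0 0 0 0;0.35 -36 2.8 0 0 0 0;0.35 -36 2.8 0 0 0 0;0.35 -36 2.8 0 0 0 0")

```text
time_s: 24.97
position: [0.5701, 0.0094, 0.3032]
tool_rot: [[-0.13, 0.992, -0.0], [0.992, 0.13, 0.0], [0.0, -0.0, -1.0]]
ft_force: [0.7, 0.2, 0.4]
grip_width: 0.03
gripper_force: 0.0
```

>>> servo_tool(deltas="0.35 -36 2.8 0 0 0 0;0.35 -36 2.8 0 0 0 0;0.35 -36 2.8 0 0 0 0;0.35 -36 2.8 0 0 0 0;0.35 -21 1.8 0 0 0 0;0.35 0 0 0 0 0 0.11;0.35 0 0 0 0 0 0.11;0.35 0 0 0 0 0 0.11")

```text
time_s: 25.63
position: [0.6044, -0.1514, 0.3028]
tool_rot: [[0.205, 0.979, -0.001], [0.979, -0.205, 0.0], [0.0, -0.001, -1.0]]
ft_force: [-0.6, 0.2, 0.3]
grip_width: 0.0298
gripper_force: 0.0
```

>>> servo_tool(deltas="0.35 0 0 0 0 0 0.11;0.35 0 0 0 0 0 0.11;0.35 0 0 30 0 0 0;0.35 0 0 40 0 0 0;0.35 0 0 35 0 0 0;0.35 0 0 0 0 0 0;0.35 0 0 0 0 0 0")

```text
time_s: 26.22
position: [0.6041, -0.1506, 0.1978]
tool_rot: [[0.408, 0.913, -0.003], [0.913, -0.408, 0.001], [0.0, -0.003, -1.0]]
ft_force: [0.6, -0.4, 1.9]
grip_width: 0.0297
gripper_force: 0.0
```

```bash
python3 c.py pics/w5.png blue_spatula cover_knob cover_pivot fork_left
```

```text
26.3667 [ 0.6055 -0.1512  0.2012] [[ 0.4078  0.9131  0.0043]
 [ 0.9131 -0.4078 -0.002 ]
 [-0.      0.0048 -1.    ]]
blue_spatula scene 0.84 [182.6 137.2] [0.5155 0.2768 0.125 ] [0.5119 0.2692 0.1312]
blue_spatula side 0.6 [235.  143.2] [0.51   0.2876 0.125 ] [0.5162 0.1795 0.1728]
cover_knob wrist 0.72 [253.8 203.4] [ 0.6064 -0.1523  0.128 ] [ 0.6081 -0.148   0.1399]
cover_knob scene 0.69 [334.  230.3] [ 0.5996 -0.1468  0.128 ] [ 0.6008 -0.1459  0.1263]
cover_knob scene 0.62 [267.  117.2] [0.7274 0.2203 0.128 ] [0.7235 0.2156 0.1321]
cover_pivot wrist 0.85 [259.  263.4] [ 0.5862 -0.2095  0.113 ] [ 0.5868 -0.2079  0.1158]
cover_pivot scene 0.59 [349.3 263. ] [ 0.578  -0.2106  0.113 ] [ 0.5774 -0.211   0.1139]
cover_pivot scene 0.53 [288.1 122.3] [0.771  0.1877 0.113 ] [0.7728 0.1896 0.1111]
cover_pivot side 0.87 [259.3 245.6] [ 0.5852 -0.2137  0.113 ] [ 0.5852 -0.2154  0.1143]
cover_pivot side 0.61 [324.7 160.4] [0.7755 0.1957 0.113 ] [0.7749 0.1922 0.1147]
fork_left wrist 0.34 [ 26.2 128.6] [ 0.4837 -0.0378  0.125 ] [ 0.3982 -0.0171  0.0053]
fork_left scene 0.92 [184.2 138.2] [0.5166 0.2712 0.125 ] [0.5151 0.268  0.1276]
fork_left scene 0.46 [210.8 161.2] [0.5221 0.163  0.125 ] [0.522  0.1626 0.1253]
fork_left side 0.75 [236.  147.3] [0.5145 0.2572 0.125 ] [0.5192 0.1717 0.1638]
```

The knob is right under the tool, so I straddle it and swing it back.

>>> servo_tool(deltas="0.35 0 0 30 0 0 0;0.35 0 0 30 0 0 0;0.35 0 0 20 0 0 0;0.35 0 0 0 0 0 0")

```text
time_s: 27.3
position: [0.6026, -0.15, 0.1141]
tool_rot: [[0.408, 0.913, -0.007], [0.913, -0.408, 0.003], [0.0, -0.008, -1.0]]
ft_force: [-0.3, 1.6, -0.4]
grip_width: 0.03
gripper_force: 0.0
```

>>> servo_tool(deltas="0.35 -0.4 -7.3 0 0 0 -0.115;0.35 -0.4 -7.3 0 0 0 -0.115;0.35 -0.4 -7.3 0 0 0 -0.115;0.35 -0.4 -7.3 0 0 0 -0.115;0.35 -0.4 -7.3 0 0 0 -0.115;0.35 -0.4 -7.3 0 0 0 -0.115;0.35 -0.4 -7.3 0 0 0 -0.115;0.35 0 0 0 0 0 0")

```text
time_s: 27.97
position: [0.5545, -0.1503, 0.1199]
tool_rot: [[-0.379, 0.925, 0.002], [0.925, 0.379, -0.001], [-0.001, 0.001, -1.0]]
ft_force: [-0.6, 0.3, 0.4]
grip_width: 0.0298
gripper_force: 0.0
```

>>> servo_tool(deltas="0.35 -0.4 -7.3 0 0 0 -0.115;0.35 -0.4 -7.3 0 0 0 -0.115;0.35 -0.4 -7.3 0 0 0 -0.115;0.35 -0.4 -7.3 0 0 0 -0.115;0.35 -0.4 -7.3 0 0 0 -0.115;0.35 0 0 0 0 0 0;0.35 0 0 0 0 0 0")

```text
time_s: 28.55
position: [0.5269, -0.1723, 0.1191]
tool_rot: [[-0.815, 0.579, 0.001], [0.579, 0.815, -0.001], [-0.001, 0.0, -1.0]]
ft_force: [-1.2, 0.1, -0.1]
grip_width: 0.0296
gripper_force: 0.0
```

>>> servo_tool(deltas="0.35 -2.4 -7.3 0 0 0 -0.115;0.35 -2.4 -7.3 0 0 0 -0.115;0.35 -2 -4 0 0 0 -0.05;0.35 0 0 0 0 0 0;0.35 0 0 0 0 0 0")

```text
time_s: 28.97
position: [0.5236, -0.1913, 0.1186]
tool_rot: [[-0.944, 0.33, 0.0], [0.33, 0.944, -0.0], [-0.001, -0.0, -1.0]]
ft_force: [0.1, 0.2, -0.9]
grip_width: 0.0302
gripper_force: 0.0
```

```bash
python3 c.py pics/w6.png cover_knob cover_pivot|grep -v "scene\|side"
```

```text
29.1167 [ 0.5233 -0.1911  0.1185] [[-0.945   0.327   0.0002]
 [ 0.327   0.945  -0.0001]
 [-0.0002 -0.     -1.    ]]
cover_knob wrist 0.78 [262.5 264.7] [ 0.5298 -0.1844  0.128 ] [ 0.5241 -0.1829  0.1372]
cover_pivot wrist 0.63 [249.1 341.5] [ 0.5876 -0.2116  0.113 ] [ 0.5847 -0.2106  0.1161]
```

View pics/w6.png

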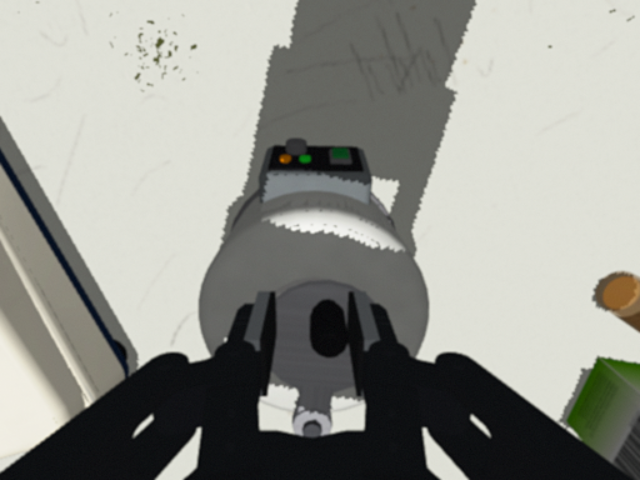

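The knob lies against the right finger, about 0.1 rad still open. I push a little further and watch the force.

>>> servo_tool(deltas="0.35 -0.1 -3.3 0 0 0 -0.05;0.35 -0.1 -3.3 0 0 0 -0.05;0.35 0 0 0 0 0 0;0.35 0 0 0 0 0 0")

```text
time_s: 29.75
position: [0.5213, -0.1977, 0.1183]
tool_rot: [[-0.973, 0.23, -0.0], [0.23, 0.973, 0.0], [0.0, 0.0, -1.0]]
ft_force: [0.3, 1.6, 0.7]
grip_width: 0.0297
gripper_force: 0.8
```

>>> servo_tool(deltas="0.35 0 -1.5 0 0 0 0;0.35 0 0 0 0 0 0;0.35 0 0 0 0 0 0")

```text
time_s: 30.0
position: [0.5212, -0.1979, 0.1183]
tool_rot: [[-0.973, 0.23, 0.0], [0.23, 0.973, 0.002], [0.0, 0.002, -1.0]]
ft_force: [2.8, 7.1, 1.5]
grip_width: 0.0303
gripper_force: 4.0
```

The shut stop is reached: 7 N with no further motion. Backing off, rising clear and checking.

>>> servo_tool(deltas="0.35 0 4 0 0 0 0;0.35 0 3 0 0 0 0;0.35 0 0 -20 0 0 0;0.35 0 0 -35 0 0 0;0.35 0 0 -40 0 0 0;0.35 0 0 -40 0 0 0;0.35 0 0 0 0 0 0;0.35 0 0 0 0 0 0")

```text
time_s: 30.67
position: [0.5231, -0.1929, 0.2554]
tool_rot: [[-0.973, 0.229, 0.004], [0.229, 0.973, -0.003], [-0.005, -0.002, -1.0]]
ft_force: [0.0, 0.7, -0.8]
grip_width: 0.0299
gripper_force: 0.0
```

```bash
python3 c.py pics/w7.png well_mouth cover_knob cover_pivot blue_spatula orange_spatula
python3 - <<'E'
from h import *
o=[]
for n,(u,v) in(("scene",(195,145)),("side",(237,150)),("scene",(335,265))):
    o.append(cv2.resize(env.get_image(n)["img"][v-65:v+65,u-43:u+43,::-1],(260,400),interpolation=cv2.INTER_CUBIC))
cv2.imwrite("pics/fin.png",np.hstack(o))
E
```

```text
30.8167 [ 0.5221 -0.1923  0.2519] [[-0.9734  0.2291 -0.0024]
 [ 0.2291  0.9734  0.0012]
 [ 0.0026  0.0006 -1.    ]]
well_mouth wrist 0.94 [248.3 189.5] [ 0.5424 -0.1964  0.105 ] [ 0.5401 -0.1959  0.1118]
well_mouth scene 0.97 [328.  270.8] [ 0.5398 -0.1965  0.105 ] [ 0.5361 -0.1991  0.1113]
well_mouth scene 0.6 [272.5 125.8] [0.7365 0.2078 0.105 ] [0.7301 0.2003 0.1121]
well_mouth side 0.76 [312.1 158.3] [0.7426 0.2257 0.105 ] [0.7409 0.2133 0.111 ]
well_mouth side 0.71 [236.3 242.5] [ 0.5356 -0.193   0.105 ] [ 0.5361 -0.201   0.111 ]
cover_knob wrist 0.82 [251.  185.4] [ 0.5313 -0.1912  0.128 ] [ 0.5275 -0.1903  0.1397]
cover_knob scene 0.71 [318.9 264.2] [ 0.523  -0.1865  0.128 ] [ 0.5196 -0.189   0.1337]
cover_knob side 0.76 [231.6 230.8] [ 0.5254 -0.1821  0.128 ] [ 0.5265 -0.1972  0.1388]
cover_knob side 0.58 [305.4 153.5] [0.7197 0.21   0.128 ] [0.7202 0.2137 0.1263]
cover_pivot wrist 0.68 [243.6 236.7] [ 0.5889 -0.2124  0.113 ] [ 0.587  -0.2118  0.1168]
cover_pivot scene 0.86 [349.7 260.3] [ 0.5829 -0.2069  0.113 ] [ 0.5829 -0.2069  0.113 ]
cover_pivot scene 0.66 [288.  120.5] [0.7759 0.1939 0.113 ] [ 0.4141 -0.1929  0.4797]
cover_pivot side 0.62 [260.8 243.4] [ 0.5884 -0.206   0.113 ] [ 0.5886 -0.1878  0.0993]
cover_pivot side 0.59 [324.4 159.6] [0.7753 0.201  0.113 ] [0.774  0.1933 0.1167]
blue_spatula scene 0.78 [181.8 137.1] [0.5142 0.2783 0.125 ] [0.5113 0.2722 0.1299]
blue_spatula side 0.18 [188.1 233.7] [ 0.4324 -0.19    0.125 ] [ 0.4039 -0.0447  0.0201]
orange_spatula scene 0.86 [209.5 158.2] [0.5254 0.1735 0.125 ] [0.5237 0.1705 0.1279]
orange_spatula side 0.64 [280.2 228.6] [ 0.6307 -0.168   0.125 ] [ 0.6411 -0.0078  0.0126]
orange_spatula side 0.42 [239.  157.8] [0.5265 0.1845 0.125 ] [0.527  0.1752 0.1295]
```

View pics/fin.png

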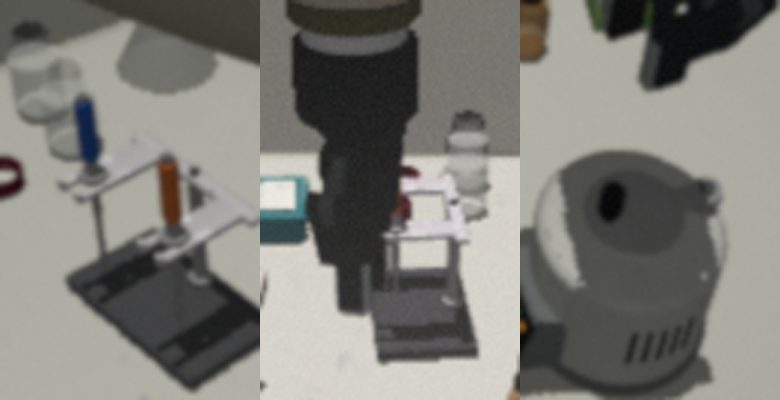

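The cover is shut, with knob, well and pivot in line. The blue spatula hangs upright in its fork, and the gripper is clear.

```bash
python3 -c "
from rig import env
print(env.close_job())"
```

```text
the job is handed in; nothing more can be done
None
```

The job is handed in, with no verdict returned: the blade was held in the well for about 2 s, the blue spatula hangs back in its fork, the cover is shut, and the orange spatula, bottle and pot were not touched.

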